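# Hold a vial carrier in the reader's corner

## Task

Push the orange-capped rod right down into the open vial of the blue carrier and let go of it, and bring the carrier's front face flat against the grey reader with its vial in the middle of the dark window. Finish while holding the carrier there: with one diagonal push keep its sprung orange pad pressed more than half-way in, so that the carrier bears on the reader and on the bench together, and stay pressing. Leave the other rods, the jars and the beaker where they are.

Things in the scene. Friction and masses are not known exactly. Their poses are not given: they have to be found in the camera images.
- reader: Fixed grey box 130 x 180 x 58 mm (x, y, z), the fence. Origin on the bench under the middle of its front face, x pointing into the box (away from the robot), z up. The front face is the plane x = 0 and spans y = -90 to 90 mm; a dark window 26 mm wide is at y = 0, with two white guide lines on the top, square to the face, at y = -28 and +28 mm.
- carrier_mid (a point): Loose blue carrier, 0.35 kg or so, 110 (x) x 56 (y) mm on the bench, +x is its front, z up. This point is the middle of its main block: 60 (x) x 56 (y) mm, 48 mm high, so 30 mm behind the front face and 25 mm above the underside; the block can be gripped across its 56 mm width. Behind the block a low deck, 14 mm high and 50 mm long, carries the sprung pad. It glides on two smooth strips (friction on the bench about 0.2).
- carrier_front (a point): Lower middle point of the carrier's front face, on its underside; same axes as carrier_mid. Touches the reader's front when the carrier is home.
- vial_mouth (a point): Centre of the mouth of the clear vial fixed upright in the carrier's block, 63 mm above the carrier's underside and 27 mm behind its front face; z up. Opening 12 mm wide, outside 21 mm; bore straight, 55 mm deep; it stands 15 mm clear of the block's top.
- pad_face (a point): Middle of the outer face of the orange push pad (40 mm wide, 32 mm along the slope, 8 mm thick) on the carrier's back, about 42 mm above the bench and 30 mm behind the main block's rear face; smooth plastic (friction about 0.25). Its x axis is the push direction: the carrier's forward direction tilted 35 degrees down; y is the carrier's y.
- pad (a joint): How far the pad is pushed in along its x axis, m: 0 out, 0.010 fully in. Its spring takes about 1.5 N per mm, so 7.5 N at half-way and 15 N at the stop; it may be pressed right to the stop.
- rod_head (a point): Orange-capped rod, 88 mm long, 15 g, all orange, standing upright in one of the three holes of the stand. This point is the centre of its cap, a cylinder 12 mm in diameter and 26 mm long at its top end; the shaft below is 7 mm in diameter and 62 mm long. z is up along the rod. Fully home in the vial this point is 20 mm above the vial's mouth.
- rod_tip (a point): Lower end of the orange rod, slightly tapered, 75 mm below rod_head.
- stand: Fixed white block 44 (x) x 170 (y) x 45 mm high, origin in the middle of its underside, with three square holes 10 mm wide and 40 mm deep in a row along its y, 60 mm apart. The rods stand in them, caps from 22 mm above its top.
- rod_green_head (a point): Centre of the cap of the green rod (same shape as the orange one), in the stand; leave alone.
- rod_black_head (a point): Centre of the cap of the black rod (same shape), in the stand; leave alone.
- jar0_mid (a point): Middle of a loose glass culture jar with a foil-coloured lid, 66 mm in diameter, 88 mm high; leave alone.
- jar1_mid (a point): Middle of a loose glass culture jar with a foil-coloured lid, 66 mm in diameter, 88 mm high; leave alone.
- jar2_mid (a point): Middle of a loose glass culture jar with a foil-coloured lid, 66 mm in diameter, 88 mm high; leave alone.
- beaker_mid (a point): Middle of a loose clear beaker, 68 mm in diameter, 85 mm high; leave alone.

How it is judged:
By the outcome, as a careful person would: the job done as asked, in the order asked, and still so for the second after the job is handed in, while the arm keeps its last pose, push and grip.
It also fails if it takes over 67 s, if anything falls off the work surface, if the arm or the gripper's body presses on something with over 40 N, if the wrist force passes 120 N, or if a joint passes its speed limit or range.

## Robot

A 6-joint arm with a two-finger parallel gripper is mounted at the origin on the work surface. World frame = base frame: x ahead of the robot, y to its left, z up, the work surface at z = 0. Lengths are in m, angles in rad, forces in N, time in s.
With the tool pointing down it reaches from about 0.4 to 0.825 m from the base axis. Payload 7 kg.
Tool frame: the origin (TCP) lies at the centre of the arm's flange, where the gripper is bolted on; the fingertips stand 178 mm ahead of it and the grasp point (between the pads) lies 159 mm ahead of it; z points along the fingers, y is the direction in which the jaws open and shut (so a half turn about z gives the same grasp; the last joint's range is limited). The gripper opens to 88 mm and grips with 3 to 60 N. Pads are 19 mm wide; open, the fingers measure 130 mm over their backs; the gripper's body (78 mm by 193 mm) begins 47 mm behind the grasp point.
Start: joints at [1.556, 0.359, 0.012, 0, -1.224, -0.288], TCP at [0.201, 0.644, 0.405] pointing down, gripper open.
Joint ranges: [-3.07, 3.07], [-1.43, 2.12], [-1.02, 1.25], [-3.03, 1.67], [-3.05, -0], [-3.03, 3.03]. Speed limits (rad/s): [2.39, 2.39, 3.01, 3.14, 3.14, 3.14].

## Interface

Orientations are given as [roll, pitch, yaw] about the fixed x, y, z axes, in that order (R = Rz(yaw) Ry(pitch) Rx(roll)).
In Python, from station import arm gives the robot as it stands.
- The arm moves only by the shell command python3 -m handwheel 'ROWS' [OPENING] [FORCE]. ROWS is JSON, a list of rows, each a list of 4 numbers: the shift along the world's x, y, z in cm, then the turn about the world's z in rad. In form: [[dx, dy, dz, yaw], ...]. A call has 1 to 20 rows; each row shifts and turns the commanded pose from where the row before left it; what a row does not reach is not made up. A row lasts 1/10 s, in which the tool goes at most 50 mm and 8.59 degrees, less where a joint would pass 70% of its speed; a pose out of reach is approached as far as the arm can. A call is refused whole if a number of a shift passes 5 or a number of a turn 0.15, either way. A call with a gripper value outside its range is refused whole. OPENING is the closure, from 0 (fully open) to 1 (shut), set as the call begins (- or left out, the last holds). The fingers move at their own pace and stop on an object; FORCE is the grip in N (left out, the last holds). Time passes only in rows, so rows that do not move let the fingers close. It gives the time, the measured TCP pose, the force and the opening at its end, in the units of the state.
- arm.get_state(): the state, without advancing time (a new reading comes with each control period).
- arm.grab_frame(name): name is "side" or "top" or "wrist"; returns a dict with "image" (384x512x3 uint8, red, green, blue), "depth" (384x512 float32, m along the optical axis (not along the pixel's ray), 0 where there is no reading), "vfov" (degrees; the focal length in pixels is half the picture's height over the tangent of half this angle, whatever the lens; pixels are square), "cx", "cy" (the principal point, pixels), "k1" (the pictures are not rectified: a ray, as slopes to the right and down, at radius r is drawn at 1 + k1 r^2 times it, then the intrinsics apply), "rvec" (rotation vector, rad) and "tvec" (3), from world to camera coordinates, as OpenCV has them. Camera axes: x right, y down, z forward; pixel columns grow to the right and rows downward; lengths in m; the calibration is good to about 2 mm. A picture is of the moment at which its call begins.
- arm.job_done(): hands the job in, once; it reports no verdict.
The state is a dict: "t": time; "q": joint angles; "qd": joint speeds; "joint_efforts": joint torques, N m; "eef_pos": TCP position; "ee_rot": TCP orientation; "force": force on the tool from outside, world axes, zero at the start; "moment": the same for the moment, N m; "width": finger opening in m.
Only numpy, scipy, OpenCV 4.12 (cv2) and the standard library are available. Lean on these libraries where they do the work, as an engineer would, in place of code of your own. Each camera call takes 0.05 s, during which the arm holds its last target.

## Working session

There is one attempt and no reset: what is moved stays moved. The work goes in short steps, Python scripts to look and compute and a shell command to move; the robot and the scene stay as the last step left them, time stands still between calls to the robot, and variables do not carry over. Pictures are saved under pics/ and viewed, and the job is handed in when it is done.

```bash
ls; mkdir -p pics
cat > h.py <<'E'
import numpy as np, cv2
from station import arm
def save(n,fn):
    f=arm.grab_frame(n); cv2.imwrite(fn,f["image"][:,:,::-1]); np.savez(fn.replace('.png','.npz'),**f); return f
def load(fn): 
    return dict(np.load(fn.replace('.png','.npz')))
def cam(f):
    H=f["image"].shape[0]; fl=H/2/np.tan(np.radians(float(f["vfov"]))/2)
    R,_=cv2.Rodrigues(np.array(f["rvec"],float)); t=np.array(f["tvec"],float).reshape(3)
    return fl,R,t
def ray(f,u,v):
    fl,R,t=cam(f); k=float(f["k1"])
    K=np.array([[fl,0,float(f["cx"])],[0,fl,float(f["cy"])],[0,0,1]])
    p=np.array([[[u,v]]],float)
    d=np.array([(u-float(f["cx"]))/fl,(v-float(f["cy"]))/fl]); s=d.copy()
    for _ in range(50): s=d/(1+k*(s@s))
    return -R.T@t, R.T@np.array([s[0],s[1],1.0])
def onz(f,u,v,z):
    c,d=ray(f,u,v); return c+d*(z-c[2])/d[2]
def pt(f,u,v):
    c,d=ray(f,u,v); return c+d*float(f["depth"][int(round(v)),int(round(u))])
def proj(f,P):
    fl,R,t=cam(f); p=R@np.array(P,float)+t; s=p[:2]/p[2]; s=s*(1+float(f["k1"])*(s@s)); return s*fl+[float(f["cx"]),float(f["cy"])]
def tri(fs,uvs):
    A=np.zeros((3,3));b=np.zeros(3)
    for f,(u,v) in zip(fs,uvs):
        c,d=ray(f,u,v); d=d/np.linalg.norm(d); M=np.eye(3)-np.outer(d,d); A+=M;b+=M@c
    P=np.linalg.solve(A,b)
    return P
E
python3 - <<'E'
from h import *
for n in("side","top","wrist"):
    f=save(n,f"pics/{n}0.png"); c=cam(f); print(n,c[0],-c[1].T@c[2],f["k1"],f["cx"],f["cy"])
print(arm.get_state())
E
```

```text
pics
side 356.6625601082921 [0.15656477 0.37646319 0.66817398] -0.08479174478958944 255.07828908942597 189.8778415283842
top 460.77610155341773 [ 0.36893536 -0.04092081  1.23441047] -0.0981960311972148 258.4824957705901 194.32749241917512
wrist 280.1542483973587 [0.27428945 0.6217755  0.38408103] -0.023081094196556955 258.9844178775413 190.51855021757373
{'t': 0.15, 'q': array([ 1.55610476e+00,  3.59232821e-01,  1.12493438e-02, -2.07525161e-04,
       -1.22409782e+00, -2.88118228e-01]), 'qd': array([-2.51045718e-04, -2.07628187e-03,  5.16233936e-03,  1.25895095e-03,
       -5.93216037e-04, -1.22731530e-05]), 'joint_efforts': array([-1.55417620e-03, -5.83274388e+01,  2.93291706e+01,  7.00135097e+00,
        8.82778462e-03, -1.01339774e-04]), 'eef_pos': array([0.20124594, 0.64415155, 0.40393078]), 'ee_rot': array([ 3.14030521e+00, -1.78078251e-04, -3.02880318e-01]), 'force': array([-0.03375705,  0.56920252,  0.05957511]), 'moment': array([-0.01375041, -0.04486971, -0.01040062]), 'width': 0.08783437728276636}
```

View pics/side0.png

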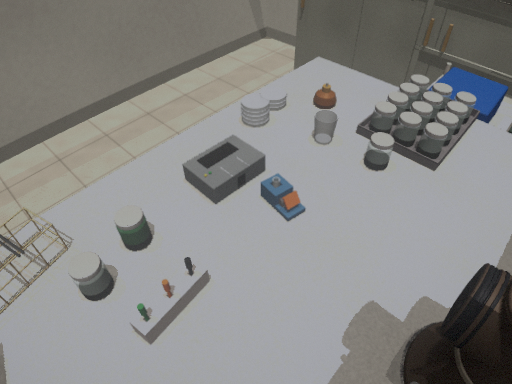

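View pics/top0.png

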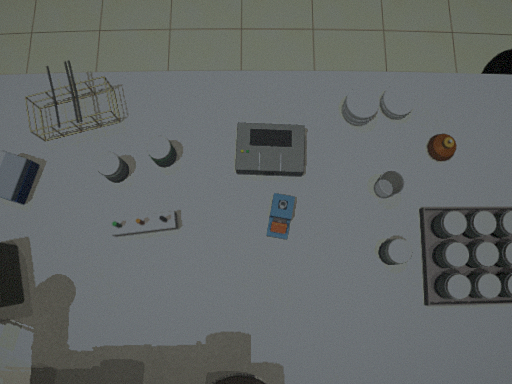

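View pics/wrist0.png

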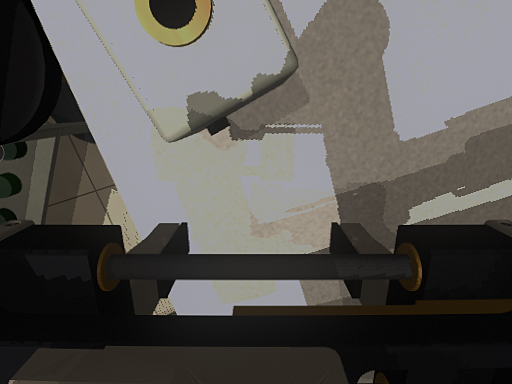

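Run:
```python
from h import *
f=load("pics/top0.png")
im=f["image"][:,:,::-1]
a=cv2.resize(im[110:250,85:325],None,fx=3.3,fy=3.3,interpolation=cv2.INTER_CUBIC); cv2.imwrite("pics/topz.png",a)
f=load("pics/side0.png")
im=f["image"][:,:,::-1]
a=cv2.resize(im[120:340,70:320],None,fx=2.7,fy=2.7,interpolation=cv2.INTER_CUBIC); cv2.imwrite("pics/sidez.png",a)
for n in("top","side"):
    f=load(f"pics/{n}0.png"); hsv=cv2.cvtColor(f["image"],cv2.COLOR_RGB2HSV)
    for nm,lo,hi in(("orange",(3,120,90),(16,255,255)),("blue",(98,80,50),(118,255,255)),("green",(60,90,20),(85,255,255))):
        m=cv2.inRange(hsv,lo,hi); c,l,s,ce=cv2.connectedComponentsWithStats(m)
        for i in range(1,c):
            if s[i,4]>8:
                ys,xs=np.where(l==i); P=np.array([pt(f,x,y) for x,y in zip(xs,ys) if f["depth"][y,x]>0])
                print(n,nm,s[i],ce[i].round(1),np.median(P,0).round(3) if len(P) else None, P[:,2].max().round(3))
```

```text
top orange [436 146   8   6  18] [440.  148.3] [ 0.71  -0.545  0.048] 0.054
top orange [271 222  16  11 132] [278.2 227.1] [ 0.497 -0.101  0.049] 0.062
top blue [267 193  28  46 593] [280.5 213. ] [ 0.538 -0.108  0.049] 0.056
top green [113 222   4   4  13] [114.4 223.4] [0.501 0.311 0.096] 0.098
side orange [317  91  18   8  66] [326.   94.5] [ 0.707 -0.543  0.043] 0.049
side orange [283 192  17  17 176] [291.  199.8] [ 0.494 -0.097  0.042] 0.056
side orange [162 280   6   6  21] [164.5 282.1] [0.507 0.256 0.092] 0.095
side blue [ 437   67   71   56 1750] [476.1  90.5] [ 0.358 -1.161 -0.052] 0.091
side blue [429  86   4   5  10] [430.4  88.6] [ 0.485 -0.895  0.009] 0.076
side blue [261 174  31  23 293] [276.3 185.9] [ 0.543 -0.101  0.047] 0.062
side blue [275 204  30  14 173] [289.8 210.2] [ 0.485 -0.084  0.013] 0.016
side green [137 304   7   6  25] [139.9 306.2] [0.5   0.314 0.092] 0.093
```

View pics/topz.png

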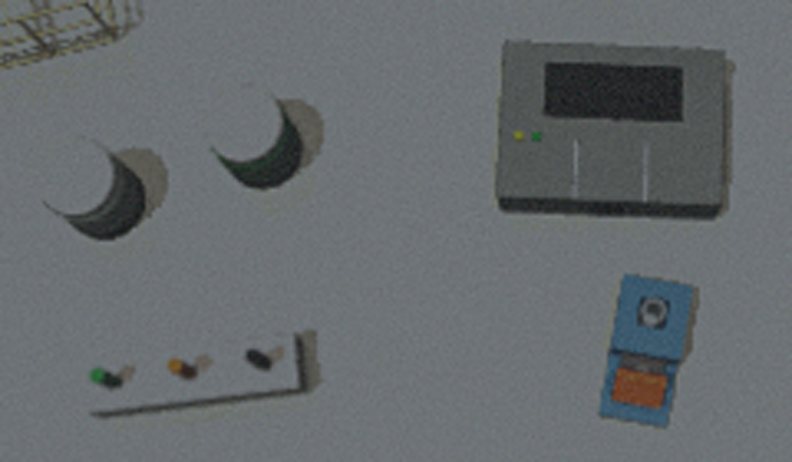

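View pics/sidez.png

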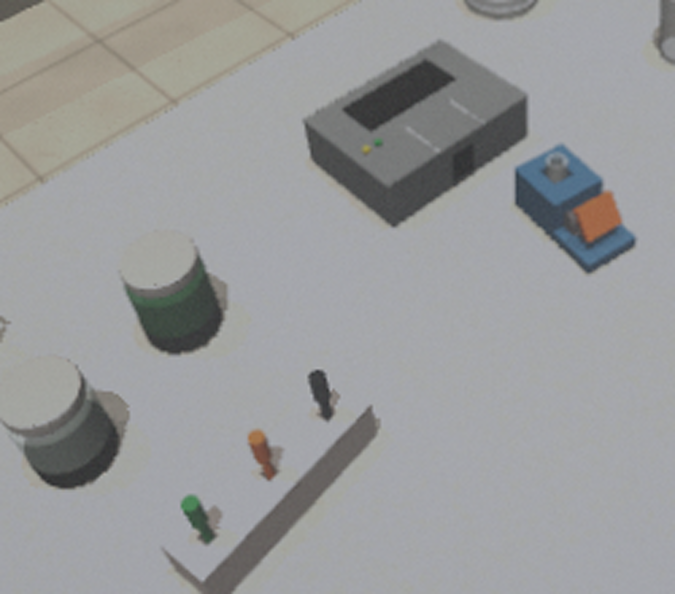

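```bash
cat > meas.py <<'E'
from h import *
def reader(fn,tag):
    f=load(fn); D=f["depth"]; H,W=D.shape
    xs,ys=np.meshgrid(np.arange(W),np.arange(H)); 
    P=np.array([[pt(f,x,y) for x in range(W)] for y in range(H)])
    return f,P
E
python3 - <<'E'
from meas import *
for n in("top","side"):
    f,P=reader(f"pics/{n}0.png",n); np.save(f"pics/P_{n}.npy",P)
    def sel(zlo,zhi,x0,x1,y0,y1):
        return (P[...,2]>zlo)&(P[...,2]<zhi)&(P[...,0]>x0)&(P[...,0]<x1)&(P[...,1]>y0)&(P[...,1]<y1)
    b=sel(-.03,.03,.3,.5,0.,.2); print(n,"bench z",np.median(P[b][:,2]),P[b][:,2].std())
    for nm,z,box in(("reader",(.045,.070),(.58,.85,-.22,.07)),("block",(.04,.054),(.4,.62,-.18,-.04)),("deck",(.006,.022),(.4,.62,-.18,-.04)),("stand",(.036,.054),(.4,.6,.1,.4)),("jarA",(.075,.1),(.55,.75,.15,.4)),("jarB",(.075,.1),(.3,.55,-.55,-.3)),("bk",(.05,.1),(.55,.7,-.5,-.3))):
        m=sel(*z,*box).astype(np.uint8)
        c,l,s,ce=cv2.connectedComponentsWithStats(m)
        for i in range(1,c):
            if s[i,4]<40: continue
            Q=P[l==i][:,:2].astype(np.float32); r=cv2.minAreaRect(Q)
            print(n,nm,s[i,4],np.round(r[0],4),np.round(r[1],4),round(r[2],2),np.median(P[l==i][:,2]).round(4))
E
```

```text
top bench z 0.002000295451371814 0.00255782139694618
top reader 3284 [ 0.708  -0.0814] [0.1804 0.1317] 87.49 0.0605
top block 418 [ 0.5525 -0.1123] [0.056  0.0611] 79.5 0.0499
top block 79 [ 0.4979 -0.1022] [0.0395 0.0195] 78.99 0.0477
top deck 205 [ 0.4982 -0.1025] [0.0607 0.0539] 77.71 0.0154
top stand 1012 [0.5076 0.2524] [0.0456 0.1696] 7.11 0.0469
top jarA 453 [0.6996 0.2082] [0.0616 0.0596] 3.63 0.0898
top jarA 467 [0.6576 0.3387] [0.062  0.0598] 47.0 0.09
top jarB 290 [ 0.5015 -0.5326] [0.0628 0.0339] 1.06 0.0912
top jarB 501 [ 0.4323 -0.4027] [0.0609 0.0627] 89.07 0.09
top jarB 309 [ 0.4213 -0.5338] [0.0322 0.0637] 89.74 0.091
top jarB 318 [ 0.3418 -0.5333] [0.0329 0.065 ] 89.94 0.0909
top bk 319 [ 0.6064 -0.3923] [0.067  0.0665] 89.51 0.0759
side bench z -0.0014945293514463387 0.0023615376292945955
side reader 2462 [ 0.7071 -0.08  ] [0.1827 0.1313] 87.61 0.0575
side block 389 [ 0.5518 -0.1109] [0.0575 0.0622] 79.9 0.0471
side block 118 [ 0.4989 -0.1006] [0.0403 0.0176] 81.2 0.0477
side deck 330 [ 0.5252 -0.1061] [0.0581 0.1103] 80.14 0.013
side stand 1807 [0.5068 0.2542] [0.0467 0.1711] 7.22 0.0434
side jarA 586 [0.6978 0.2103] [0.0617 0.0626] 42.76 0.0863
side jarA 765 [0.655  0.3416] [0.0624 0.0612] 38.74 0.0862
side jarB 175 [ 0.4993 -0.5324] [0.0604 0.0337] 1.7 0.087
side jarB 197 [ 0.4201 -0.532 ] [0.0352 0.0617] 88.75 0.0872
side jarB 211 [ 0.3403 -0.5317] [0.0363 0.0634] 89.98 0.0875
side jarB 340 [ 0.4322 -0.3991] [0.0604 0.0627] 50.41 0.0862
side bk 425 [ 0.6066 -0.3899] [0.066  0.0685] 51.16 0.0696
```

The top and side views agree to within 1–2 mm. That covers the reader (front middle ≈ 0.643, -0.078, yaw -2.5°), the carrier (block ≈ 0.552, -0.112, yaw -10.3°) and the stand (0.507, 0.253, yaw 7.2°). The orange rod is in the stand's middle hole. I'll move towards the rod with the jaws partly closed.

```bash
python3 -m handwheel '[[1.5,-1.9,-0.3,0.02],[1.5,-1.9,-0.3,0.02],[1.5,-1.9,-0.3,0.02],[1.5,-1.9,-0.3,0.02],[1.5,-1.9,-0.3,0.02],[1.5,-1.9,-0.3,0.02],[1.5,-1.9,-0.3,0.02],[1.5,-1.9,-0.3,0.02],[1.5,-1.9,-0.3,0.02],[1.5,-1.9,-0.3,0.02],[1.5,-1.9,-0.3,0.02],[1.5,-1.9,-0.3,0.02],[1.5,-1.9,-0.3,0.02],[1.5,-1.9,-0.3,0.02],[1.5,-1.9,-0.3,0.02],[1.5,-1.9,-0.3,0.02],[1.5,-1.9,-0.3,0.02],[1.5,-1.9,-0.3,0.02],[1.5,-1.9,-0.3,0.02],[1.5,-1.9,-0.3,0.028]]' 0.6 20
python3 -m handwheel '[[0,0,0,0.02],[0,0,0,0],[0,0,0,0]]'
python3 - <<'E'
from h import *
save("wrist","pics/w1.png")
s=arm.get_state(); print(s["t"],s["eef_pos"],s["ee_rot"],s["width"])
E
```

```text
t: 2.15
eef_pos: [0.5017, 0.2634, 0.3444]
ee_rot: [3.141, 0.0, 0.106]
force: [-0.3, 0.5, -0.1]
width: 0.0352
t: 2.45
eef_pos: [0.501, 0.2646, 0.3447]
ee_rot: [-3.142, 0.0, 0.125]
force: [-0.2, 0.2, 0.5]
width: 0.0349
2.5 [0.50095439 0.26481766 0.34477256] [-3.14142369e+00 -1.07433963e-04  1.25339604e-01] 0.03541718748407186
```

View pics/w1.png

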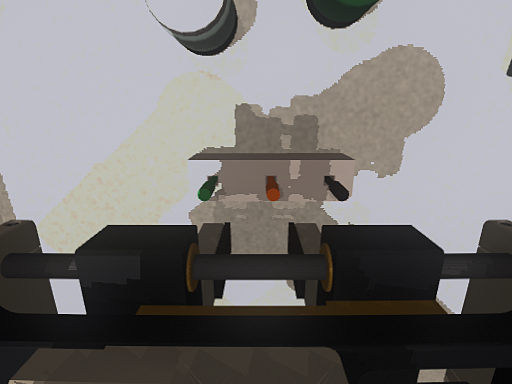

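Run:
```python
from h import *
f=load("pics/w1.png"); hsv=cv2.cvtColor(f["image"],cv2.COLOR_RGB2HSV)
m=cv2.inRange(hsv,(3,120,60),(18,255,255)); m[:150]=0;m[220:]=0
c,l,s,ce=cv2.connectedComponentsWithStats(m)
for i in range(1,c):
    if s[i,4]>20:
        ys,xs=np.where(l==i); P=np.array([pt(f,x,y) for x,y in zip(xs,ys)]); print(s[i],ce[i],np.median(P,0),P.max(0),P.min(0))
        T=P[P[:,2]>P[:,2].max()-.004]; print("top",T.mean(0),len(T))
# per-camera cap-top estimates
for n in("top","side"):
    f=load(f"pics/{n}0.png"); hsv=cv2.cvtColor(f["image"],cv2.COLOR_RGB2HSV)
    m=cv2.inRange(hsv,(3,90,60),(20,255,255)); P=np.load(f"pics/P_{n}.npy")
    m=(m>0)&(abs(P[...,0]-.507)<.04)&(abs(P[...,1]-.254)<.03)
    ys,xs=np.where(m); Q=P[m]; print(n,len(Q),Q.max(0),Q.min(0)); T=Q[Q[:,2]>Q[:,2].max()-.005]; print("top",T.mean(0),len(T))
f=load("pics/w1.png"); print(proj(f,[.507,.254,.093]),proj(f,[.507,.254,.045]))
```

```text
[266 176  14  25 258] [272.05813953 189.19767442] [0.51039777 0.25456178 0.09203607] [0.51373306 0.25997333 0.09479386] [0.48755247 0.24274292 0.00827762]
top [0.50800022 0.25427635 0.09305604] 141
top 17 [0.51173962 0.25654841 0.09754266] [0.50420442 0.24645465 0.089286  ]
top [0.50854207 0.25132387 0.09533654] 14
side 72 [0.51182804 0.25979653 0.09463514] [0.50057048 0.2506262  0.04092088]
top [0.50618904 0.25512467 0.09192095] 28
[272.65938828 194.89883833] [270.49844355 181.0993432 ]
```

```bash
python3 -m handwheel '[[0.4,-0.6,-1,0],[0.3,-0.5,-1,0],[0,0,-1.5,0],[0,0,-1.5,0],[0,0,-1.5,0],[0,0,-1.5,0],[0,0,-1.2,0],[0,0,-1,0],[0,0,0,0],[0,0,0,0]]'
python3 - <<'E'
from h import *
save("wrist","pics/w2.png"); save("side","pics/s2.png")
E
```

```text
t: 3.5
eef_pos: [0.5084, 0.2533, 0.2426]
ee_rot: [3.141, 0.0, 0.125]
force: [0.4, 0.5, 0.6]
width: 0.0349
```

View pics/w2.png

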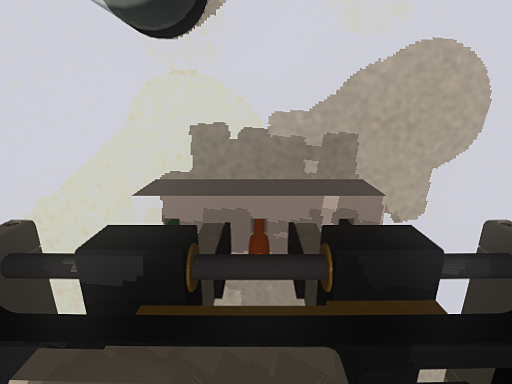

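View pics/s2.png

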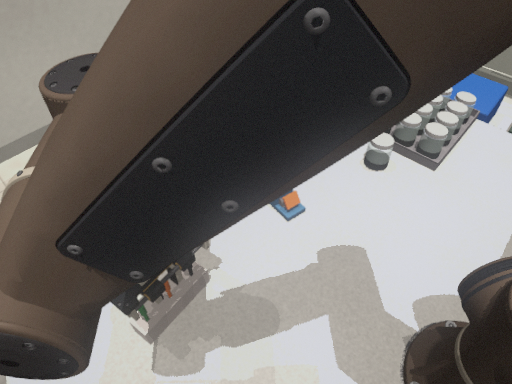

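The orange cap at (259,243) sits between the fingers, so I'll close and lift.

```bash
python3 -m handwheel '[[0,0,0,0],[0,0,0,0],[0,0,0,0],[0,0,0,0],[0,0,0,0],[0,0,0,0],[0,0,0,0],[0,0,0,0]]' 1 25
python3 -m handwheel '[[0,0,0.5,0],[0,0,1,0],[0,0,1.5,0],[0,0,1.5,0],[0,0,1.5,0],[0,0,1.5,0],[0,0,1.5,0],[0,0,1,0],[0,0,0,0],[0,0,0,0]]'
python3 - <<'E'
from h import *
save("wrist","pics/w3.png")
E
```

```text
t: 4.4
eef_pos: [0.5084, 0.2534, 0.2428]
ee_rot: [-3.141, -0.0, 0.125]
force: [-0.3, 0.5, 1.8]
width: 0.0114
t: 5.4
eef_pos: [0.5081, 0.2532, 0.3425]
ee_rot: [-3.141, 0.0, 0.125]
force: [0.3, 0.5, -0.5]
width: 0.0109
```

View pics/w3.png

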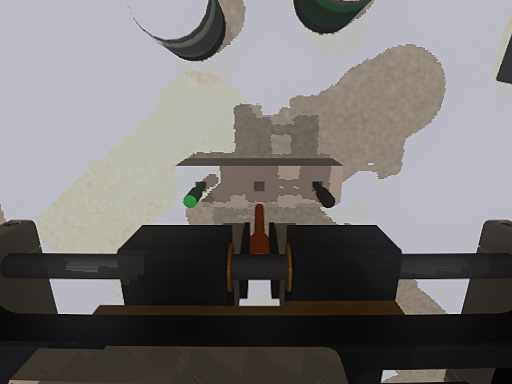

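```bash
python3 -m handwheel '[[0.1,-1,0,-0.017],[0.1,-2,0,-0.017],[0.1,-2,0,-0.017],[0.1,-2,0,-0.017],[0.1,-2,0,-0.017],[0.1,-2,0,-0.017],[0.1,-2,0,-0.017],[0.1,-2,0,-0.017],[0.1,-2,0,-0.017],[0.1,-2,0,-0.017],[0.1,-2,0,-0.017],[0.1,-2,0,-0.017],[0.1,-2,0,-0.017],[0.1,-2,0,-0.017],[0.1,-2,0,-0.017],[0.1,-2,0,-0.017],[0.1,-2,0,-0.017],[0,-2,0,-0.016],[0,-1,0,0],[0,0,0,0]]'
python3 -m handwheel '[[0,0,0,0],[0,0,0,0]]'
python3 - <<'E'
from h import *
save("wrist","pics/w4.png")
f=load("pics/w4.png"); im=f["image"][:,:,::-1]
cv2.imwrite("pics/w4z.png",cv2.resize(im[130:320,160:360],None,fx=3,fy=3,interpolation=cv2.INTER_CUBIC))
print(proj(f,[.5552,-.1121,.063]),proj(f,[*arm.get_state()["eef_pos"][:2],.105]))
E
```

```text
t: 7.45
eef_pos: [0.5245, -0.1086, 0.3425]
ee_rot: [3.141, 0.0, -0.182]
force: [0.6, -0.0, 0.9]
width: 0.011
t: 7.65
eef_pos: [0.5251, -0.1065, 0.3427]
ee_rot: [-3.141, -0.0, -0.18]
force: [-0.5, -1.0, -0.6]
width: 0.0117
[259.80009588 159.38341718] [259.56696154 205.04165763]
```

View pics/w4.png

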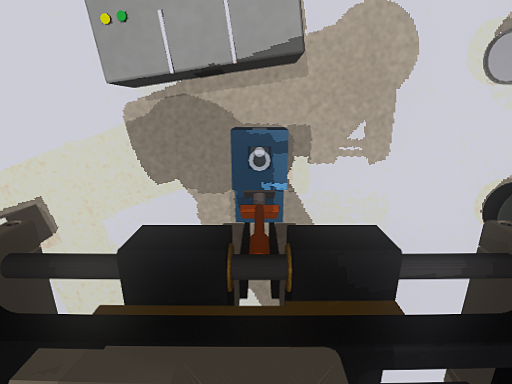

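View pics/w4z.png

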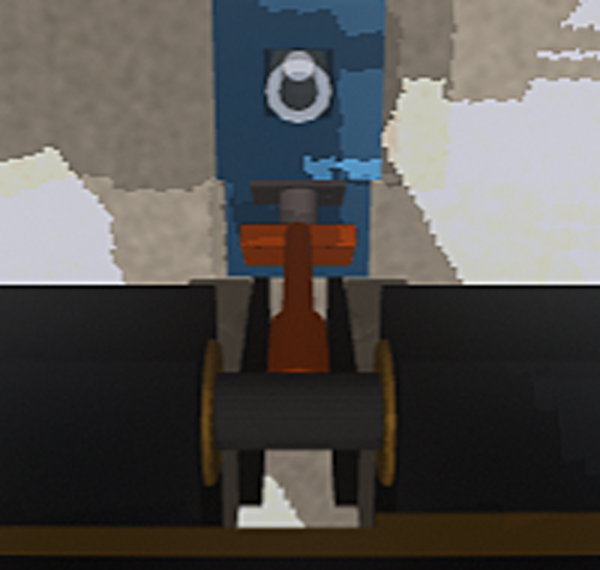

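Run:
```python
from h import *
f=load("pics/w4.png"); print(onz(f,259.3,160,.063),onz(f,259.3,205,.105), arm.get_state()["eef_pos"])
g=f["image"].astype(int); hsv=cv2.cvtColor(f["image"],cv2.COLOR_RGB2HSV)
m=((hsv[...,2]>140)&(hsv[...,1]<60)).astype(np.uint8); m[:140]=0;m[178:]=0;m[:,:242]=0;m[:,278:]=0
ys,xs=np.where(m); print(xs.min(),xs.max(),ys.min(),ys.max()); print(onz(f,(xs.min()+xs.max())/2,(ys.min()+ys.max())/2,.063))
m=cv2.inRange(hsv,(3,120,40),(18,255,255)); 
for v in range(196,225,2): 
    x=np.where(m[v,240:280])[0]+240; print(v,x.min() if len(x) else None,x.max() if len(x) else None)
```

```text
[ 0.55471009 -0.11153447  0.063     ] [ 0.52528972 -0.10614617  0.105     ] [ 0.52521455 -0.10635586  0.34270425]
249 269 147 170
[ 0.5561559  -0.11151286  0.063     ]
196 None None
198 None None
200 None None
202 None None
204 257 261
206 240 278
208 240 278
210 240 278
212 241 277
214 241 277
216 242 276
218 254 263
220 255 263
222 255 263
224 255 263
```

```bash
python3 -m handwheel '[[1,-0.2,0,0],[1,-0.2,0,0],[0.7,-0.1,0,0],[0.3,0,-0.5,0],[0,0,-1,0],[0,0,-1,0],[0,0,-0.5,0],[0,0,0,0],[0,0,0,0]]'
python3 - <<'E'
from h import *
save("wrist","pics/w5.png");save("top","pics/t5.png");save("side","pics/s5.png")
f=load("pics/w5.png"); im=f["image"][:,:,::-1]
cv2.imwrite("pics/w5z.png",cv2.resize(im[150:320,160:360],None,fx=3,fy=3,interpolation=cv2.INTER_CUBIC))
f=load("pics/s5.png"); im=f["image"][:,:,::-1]
cv2.imwrite("pics/s5z.png",cv2.resize(im[120:260,200:360],None,fx=4,fy=4,interpolation=cv2.INTER_CUBIC))
E
```

```text
t: 8.6
eef_pos: [0.5552, -0.1118, 0.3126]
ee_rot: [3.141, 0.0, -0.18]
force: [0.4, -0.3, 0.7]
width: 0.0114
```

View pics/w5z.png

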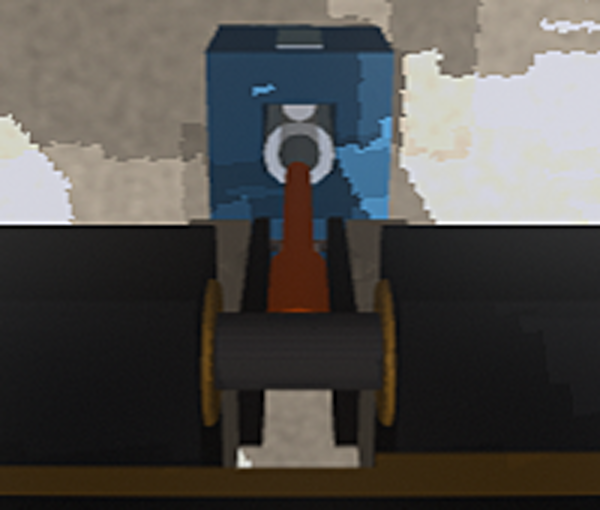

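View pics/s5z.png

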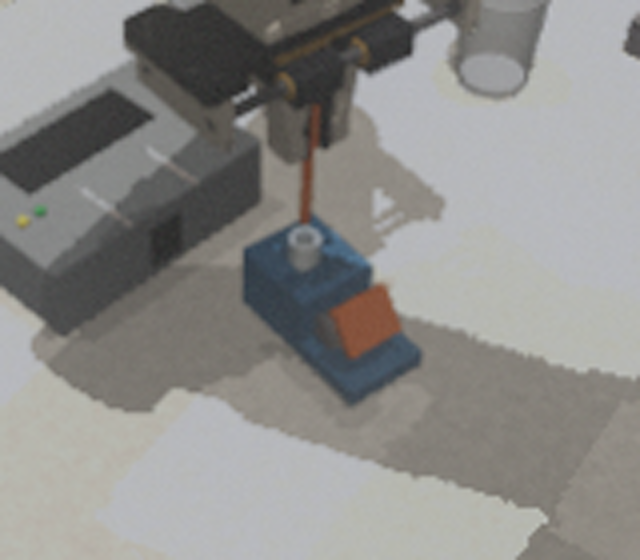

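Run:
```python
from h import *
f=load("pics/w5.png"); e=arm.get_state()["eef_pos"]
print(proj(f,[*e[:2],.0745]), "vs tip px", 160+298/3,150+163/3, "ring", proj(f,[*e[:2],.063]),"vs",160+298/3,150+153/3)
hsv=cv2.cvtColor(f["image"],cv2.COLOR_RGB2HSV)
m=((hsv[...,2]>130)&(hsv[...,1]<50)).astype(np.uint8); m[:188]=0;m[215:]=0;m[:,:245]=0;m[:,275:]=0
ys,xs=np.where(m); print(xs.min(),xs.max(),ys.min(),ys.max())
```

```text
[259.64689207 204.69575986] vs tip px 259.3333333333333 204.33333333333334 ring [259.6205675  200.30049963] vs 259.3333333333333 201.0
248 271 188 210
```

Aligned within about 1 mm, so I'll go down in small steps while watching the force.

```bash
python3 -m handwheel '[[0,0,-0.7,0],[0,0,-0.7,0],[0,0,-0.6,0],[0,0,-0.5,0],[0,0,-0.5,0],[0,0,0,0]]'
python3 -m handwheel '[[0,0,-0.7,0],[0,0,-0.7,0],[0,0,-0.7,0],[0,0,-0.5,0],[0,0,-0.4,0],[0,0,0,0]]'
python3 - <<'E'
from h import *
save("side","pics/s6.png")
f=load("pics/s6.png"); im=f["image"][:,:,::-1]
cv2.imwrite("pics/s6z.png",cv2.resize(im[120:260,200:360],None,fx=4,fy=4,interpolation=cv2.INTER_CUBIC))
E
```

```text
t: 9.35
eef_pos: [0.5551, -0.1117, 0.2817]
ee_rot: [3.141, 0.001, -0.18]
force: [-0.7, 0.2, 0.7]
width: 0.0112
t: 9.95
eef_pos: [0.5551, -0.1118, 0.252]
ee_rot: [3.141, 0.001, -0.18]
force: [-0.1, -0.4, 0.9]
width: 0.0113
```

View pics/s6z.png

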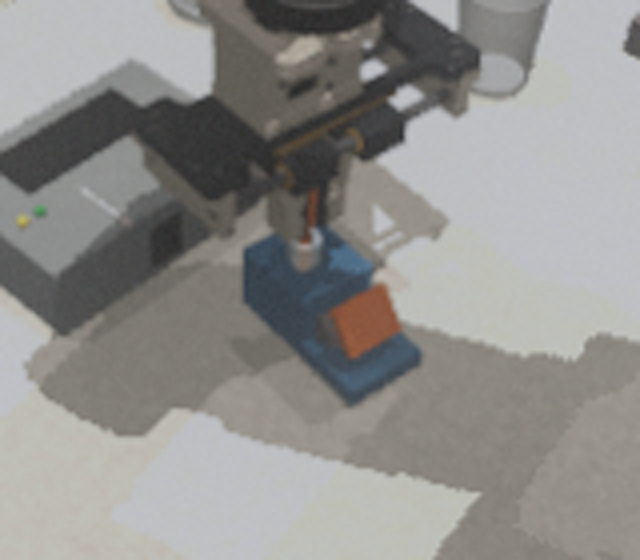

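```bash
python3 -m handwheel '[[0,0,-0.3,0],[0,0,-0.1,0],[0,0,0,0]]'
python3 -m handwheel '[[0,0,-0.1,0],[0,0,0,0]]'
python3 -m handwheel '[[0,0,-0.1,0],[0,0,0,0]]'
```

```text
t: 10.3
eef_pos: [0.5553, -0.1117, 0.2486]
ee_rot: [-3.142, 0.0, -0.18]
force: [-0.1, 0.0, -0.6]
width: 0.0111
t: 10.5
eef_pos: [0.5553, -0.1117, 0.2476]
ee_rot: [-3.142, -0.0, -0.18]
force: [0.1, -0.1, -0.6]
width: 0.0112
t: 10.7
eef_pos: [0.5553, -0.1117, 0.2466]
ee_rot: [-3.142, 0.0, -0.18]
force: [0.3, 0.6, -0.1]
width: 0.0116
```

```bash
python3 -m handwheel '[[0,0,-0.05,0],[0,0,-0.05,0],[0,0,0,0]]'
python3 -m handwheel '[[0,0,-0.05,0],[0,0,-0.05,0],[0,0,0,0]]'
python3 -m handwheel '[[0,0,-0.05,0],[0,0,0,0]]'
```

```text
t: 11.0
eef_pos: [0.5554, -0.1117, 0.2459]
ee_rot: [3.142, -0.0, -0.18]
force: [0.1, -0.4, 1.5]
width: 0.011
t: 11.3
eef_pos: [0.5557, -0.1118, 0.2455]
ee_rot: [3.142, -0.001, -0.179]
force: [-1.1, 0.7, 8.0]
width: 0.0111
t: 11.5
eef_pos: [0.5559, -0.1118, 0.2454]
ee_rot: [3.142, -0.002, -0.179]
force: [-1.4, 0.7, 9.3]
width: 0.0114
```

```bash
python3 -m handwheel '[[0,0,0.05,0],[0,0,0,0],[0,0,0,0],[0,0,0,0],[0,0,0,0]]' 0.6
python3 -m handwheel '[[0,0,1,0],[0,0,1.5,0],[0,0,2,0],[0,0,2,0],[0,0,1,0],[0,0,0,0]]' 0
python3 - <<'E'
from h import *
for n in("wrist","side","top"): save(n,f"pics/{n}7.png")
f=load("pics/side7.png"); im=f["image"][:,:,::-1]
a=cv2.resize(im[120:260,200:360],None,fx=4,fy=4,interpolation=cv2.INTER_CUBIC)
f=load("pics/wrist7.png"); b=f["image"][:,:,::-1]
b=cv2.resize(b[100:320,160:360],(509,560),interpolation=cv2.INTER_CUBIC)
cv2.imwrite("pics/c7.png",cv2.resize(np.hstack([a,b]),None,fx=.69,fy=.69))
E
```

```text
t: 12.0
eef_pos: [0.5552, -0.1118, 0.2444]
ee_rot: [3.141, 0.0, -0.18]
force: [0.5, 0.8, 0.5]
width: 0.0346
t: 12.6
eef_pos: [0.5557, -0.1117, 0.3215]
ee_rot: [-3.141, -0.003, -0.18]
force: [-0.4, 0.6, -1.1]
width: 0.0776
```

View pics/c7.png

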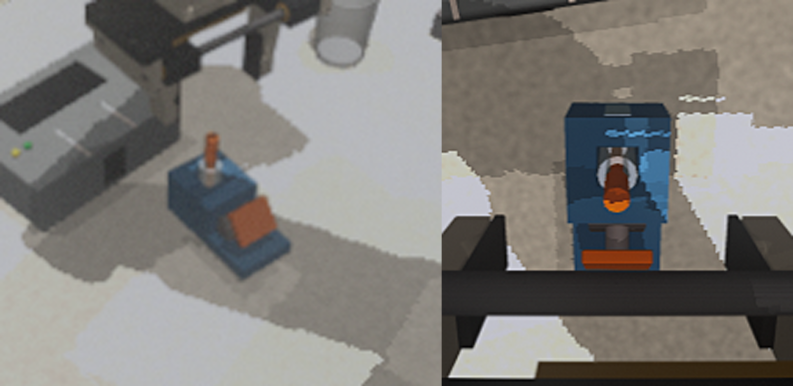

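View pics/wrist7.png

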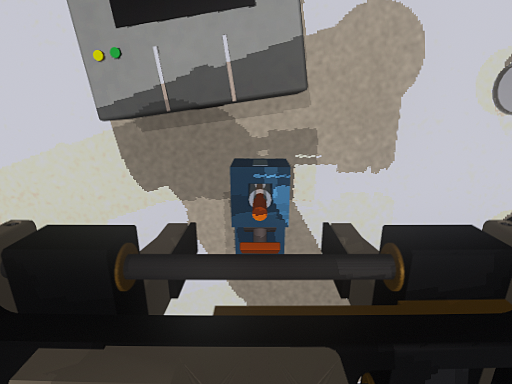

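Run:
```python
from h import *
f=load("pics/wrist7.png"); im=f["image"]; D=f["depth"]
hsv=cv2.cvtColor(im,cv2.COLOR_RGB2HSV)
P=np.array([[pt(f,x,y) for x in range(512)] for y in range(384)]); np.save("pics/P_w7.npy",P)
m=cv2.inRange(hsv,(0,140,60),(18,255,255))>0
Q=P[m&(abs(P[...,0]-.555)<.025)&(abs(P[...,1]+.112)<.03)]; T=Q[Q[:,2]>Q[:,2].max()-.004]; print("cap top",T.mean(0),len(T),Q[:,2].max())
z=P[...,2]
# front top edge of reader: for columns, lowest row with z>.05
pts=[]
for u in range(110,300,4):
    col=np.where((abs(z[:130,u]-.058)<.006)&(P[:130,u,0]>.6))[0]
    if len(col): pts.append(onz(f,u,col.max()+.5,.058)[:2])
pts=np.array(pts); l=cv2.fitLine(pts.astype(np.float32),cv2.DIST_HUBER,0,.001,.001).ravel(); print("edge",l, np.degrees(np.arctan2(l[1],l[0])), pts[0],pts[-1])
# guide lines
for v in range(60,100,6):
    r=hsv[v]; w=[u for u in range(140,260) if r[u,2]>150 and r[u,1]<60 and abs(z[v,u]-.058)<.01]; print(v,w)
for n in("top","side"):
    Pn=np.load(f"pics/P_{n}.npy"); g=load(f"pics/{n}0.png"); h2=cv2.cvtColor(g["image"],cv2.COLOR_RGB2HSV)
```

```text
cap top [ 0.57940571 -0.11196918  0.2369988 ] 9 0.23936466826916142
edge [ 0.03931053  0.99922705  0.6429641  -0.07953807] 87.747086 [0.6454831  0.00192167] [ 0.63943617 -0.15883173]
60 [155, 156, 157, 158, 159, 226, 227, 228, 229, 230]
66 [157, 158, 159, 228, 229, 230]
72 [158, 159, 160, 161, 229, 230, 231]
78 [159, 160, 161, 162, 230, 231, 232]
84 [161, 162, 163, 230, 231, 232]
90 [163, 164, 165, 232, 233]
96 [164, 165, 166, 232, 233, 234]
```

Run:
```python
from h import *
f=load("pics/wrist7.png"); P=np.load("pics/P_w7.npy"); hsv=cv2.cvtColor(f["image"],cv2.COLOR_RGB2HSV)
m=cv2.inRange(hsv,(0,140,60),(18,255,255))>0
m[:190]=0;m[225:]=0
Q=P[m&(abs(P[...,0]-.555)<.025)&(P[...,2]<.15)]; T=Q[Q[:,2]>Q[:,2].max()-.006]; print("cap top",T.mean(0),Q[:,2].max())
A=[onz(f,a,v,.058) for v,a in((60,157),(78,160.5),(96,165))]; B=[onz(f,a,v,.058) for v,a in((60,228),(78,231),(96,233))]
print(A,B)
fwd=(A[0]-A[2]+B[0]-B[2])[:2]; print("yaw from lines",np.degrees(np.arctan2(fwd[1],fwd[0])))
yaw=np.radians(-2.4); ux=np.array([np.cos(yaw),np.sin(yaw)]); uy=np.array([-ux[1],ux[0]])
mid=(np.mean(A,0)+np.mean(B,0))[:2]/2; print("mid y'",mid@uy, "sep",(np.mean(A,0)-np.mean(B,0))[:2]@uy)
for c in([.708,-.0814],[.7071,-.08]): print("depth center y'",np.array(c)@uy,"front x'",np.array(c)@ux-.065)
print("edge x' wrist",np.array([.64296,-.0795])@ux)
# guide lines in top/side
for n,box in(("top",(236,306,140,178)),("side",(180,270,135,200))):
    g=load(f"pics/{n}0.png"); P=np.load(f"pics/P_{n}.npy"); im=g["image"].astype(float).mean(2)
    mm=np.zeros_like(im,bool); x0,x1,y0,y1=box
    bg=cv2.medianBlur(g["image"],9).astype(float).mean(2); mm[y0:y1,x0:x1]=(im-bg)[y0:y1,x0:x1]>18
    mm&=(abs(P[...,2]-.058)<.008)
    q=np.array([onz(g,u,v,.058)[:2] for v,u in zip(*np.where(mm))]); 
    xp=q@ux-.6426*1; yp=q@uy
    s=(abs(yp+.0515)<.045)&(q@ux<.71); print(n,len(q)); ys=yp[s]; mid0=-.0515
    L=ys[ys>mid0];R=ys[ys<mid0]; print(np.median(L),np.median(R),(np.median(L)+np.median(R))/2,L.std(),R.std())
print(-.0515)
```

```text
cap top [ 0.55465504 -0.11071532  0.09584503] 0.09763566627306922
[array([ 0.68391058, -0.05076478,  0.058     ]), array([ 0.67020796, -0.04988462,  0.058     ]), array([ 0.65594097, -0.0497853 ,  0.058     ])] [array([ 0.67333614, -0.10701827,  0.058     ]), array([ 0.65959948, -0.10660204,  0.058     ]), array([ 0.64559599, -0.10535662,  0.058     ])]
yaw from lines -2.714284851799923
mid y' -0.050329168896496114 sep 0.056571543371352395
depth center y' -0.05168063552977374 front x' 0.6457876419235484
depth center y' -0.05031955165599162 front x' 0.6448298054612387
edge x' wrist 0.6457251293118333
top 26
-0.0237877581256452 -0.07948061354041952 -0.051634185833032364 0.0005291504893530387 0.00040717954220264305
side 22
-0.022302622224089047 -0.07764309159189038 -0.049972856907989714 0.0009141557716278659 0.0012074762402454707
-0.0515
```

```bash
python3 -m handwheel '[[-0.2,0,-1,0],[0,0,-2,0],[0,0,-2,0],[0,0,-2,0],[0,0,-1.5,0],[0,0,-1,0],[0,0,0,0],[0,0,0,0]]' 0 12
python3 - <<'E'
from h import *
save("side","pics/s8.png")
f=load("pics/s8.png"); im=f["image"][:,:,::-1]
cv2.imwrite("pics/s8z.png",cv2.resize(im[100:260,180:380],None,fx=3.5,fy=3.5,interpolation=cv2.INTER_CUBIC))
E
```

```text
t: 13.55
eef_pos: [0.5533, -0.1117, 0.2244]
ee_rot: [3.141, 0.001, -0.18]
force: [0.7, -0.1, 0.5]
width: 0.0879
```

View pics/s8z.png

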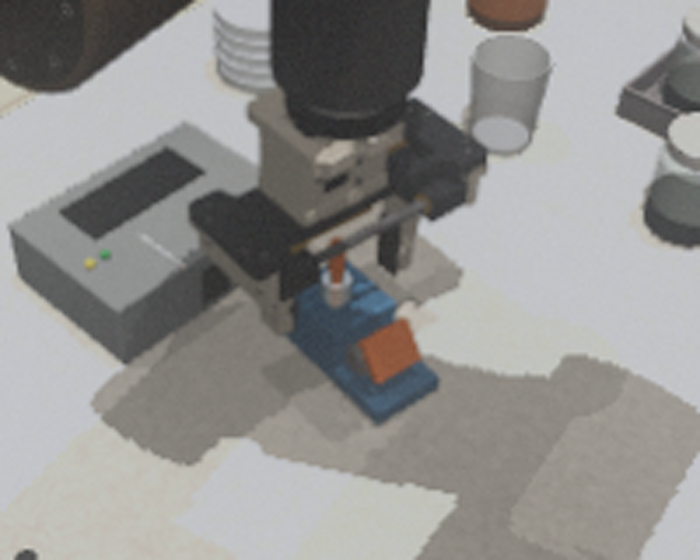

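```bash
python3 -m handwheel '[[0,0,-0.5,0],[0,0,-0.5,0],[0,0,0,0]]'
python3 -m handwheel '[[0,0,0,0],[0,0,0,0],[0,0,0,0],[0,0,0,0],[0,0,0,0],[0,0,0,0]]' 1 12
python3 - <<'E'
from h import *
save("wrist","pics/w9.png")
E
```

```text
t: 13.9
eef_pos: [0.553, -0.1117, 0.2142]
ee_rot: [3.142, 0.001, -0.18]
force: [-0.6, 0.6, 0.0]
width: 0.0877
t: 14.5
eef_pos: [0.5533, -0.1117, 0.2148]
ee_rot: [-3.142, -0.0, -0.18]
force: [-0.2, -0.2, 0.8]
width: 0.0562
```

View pics/w9.png

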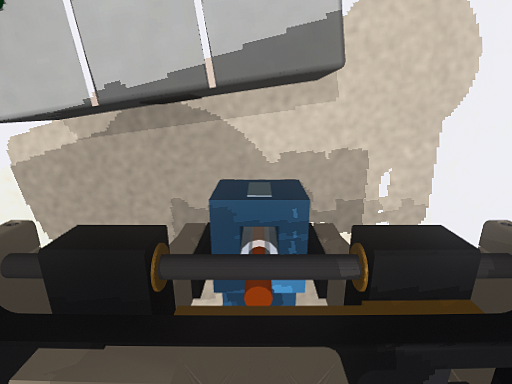

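```bash
python3 -m handwheel '[[0.2,0.1,0,0],[0.4,0.3,0,0.01],[0.4,0.3,0,0.015],[0.4,0.3,0,0.015],[0.4,0.3,0,0.015],[0.4,0.3,0,0.015],[0.4,0.3,0,0.015],[0.4,0.3,0,0.015],[0.4,0.3,0,0.015],[0.4,0.3,0,0.015],[0.4,0.3,0,0.007],[0.4,0.3,0,0],[0.2,0.1,0,0],[0,0,0,0],[0,0,0,0]]'
python3 - <<'E'
from h import *
for n in("wrist","side","top"): save(n,f"pics/{n}10.png")
f=load("pics/side10.png"); im=f["image"][:,:,::-1]
cv2.imwrite("pics/s10z.png",cv2.resize(im[100:260,180:380],None,fx=3.5,fy=3.5,interpolation=cv2.INTER_CUBIC))
E
```

```text
t: 16.05
eef_pos: [0.6018, -0.0764, 0.2148]
ee_rot: [-3.141, -0.001, -0.042]
force: [0.0, 0.7, 3.4]
width: 0.056
```

View pics/wrist10.png

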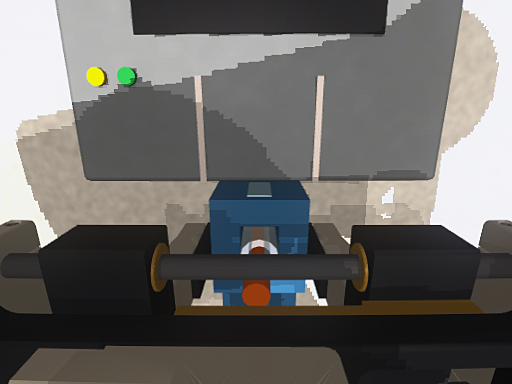

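View pics/s10z.png

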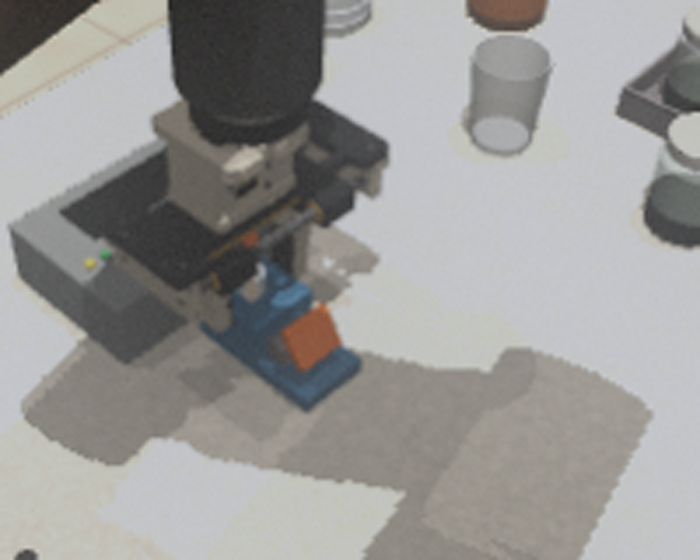

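Run:
```python
from h import *
f=load("pics/wrist10.png"); im=f["image"].astype(int); g=im.mean(2)
s=arm.get_state(); e=s["eef_pos"]; y=s["ee_rot"][2]; ux=np.array([np.cos(y),np.sin(y)]); uy=np.array([-ux[1],ux[0]])
for v in(90,110,130,150,165,175):
    c=[]
    for a,b in((190,215),(308,330)):
        r=g[v,a:b]-np.median(g[v,a:b]); w=np.clip(r-15,0,None); c.append(a+(w*np.arange(b-a)).sum()/w.sum())
    A,B=[onz(f,u,v,.058)[:2]-e[:2] for u in c]; print(v,np.round(c,1),(A@uy*1e3).round(2),(B@uy*1e3).round(2),"mid",((A+B)@uy*500).round(2), (A@ux*1e3).round(1))
# front edge line
ed=[]
D=f["depth"]
for u in range(100,430,6):
    for v in range(170,195):
        if D[v+1,u]-D[v,u]>.02: ed.append((u,v+.5)); break
ed=np.array(ed); q=np.array([onz(f,u,v,.058)[:2]-e[:2] for u,v in ed]); xx,yy=q@ux,q@uy; print(len(ed)); print(np.round(xx*1e3,1)); k=abs(xx-np.median(xx))<.002; p=np.polyfit(yy[k],xx[k],1); print("edge x at 0",p[1],"tilt deg",np.degrees(p[0]))
# block front top edge z=.048 : blue region
hsv=cv2.cvtColor(f["image"],cv2.COLOR_RGB2HSV); m=cv2.inRange(hsv,(95,80,20),(125,255,255))
for v in(186,192,197,200,204,210): 
    u=np.where(m[v])[0]; print(v,u.min(),u.max(),(u.min()+u.max())/2,(onz(f,(u.min()+u.max())/2,v,.048)[:2]-e[:2])@uy*1e3,((onz(f,260,v,.048)[:2]-e[:2])@ux*1e3).round(1))
# cap & vial centre
m=cv2.inRange(hsv,(0,140,40),(18,255,255)); m[:240]=0;
```

```text
90 [198.1 319.6] 28.83 -27.47 mid 0.68 85.0
110 [199.6 318.6] 28.66 -27.5 mid 0.58 76.1
130 [200.2 317.6] 28.9 -27.51 mid 0.7 66.8
150 [201.4 316.6] 28.87 -27.58 mid 0.65 57.2
165 [202.3 315.6] 28.84 -27.51 mid 0.66 49.7
175 [202.8 315.2] 28.9 -27.58 mid 0.66 44.6
55
[41.9 41.9 41.9 41.9 41.8 41.8 41.8 41.8 41.8 41.8 41.8 41.8 41.8 41.8
 41.8 41.8 41.8 42.8 41.8 41.8 41.8 41.8 41.8 41.8 41.8 41.8 41.8 41.8
 41.8 41.8 41.8 41.8 41.8 41.8 41.8 41.8 41.2 41.8 41.8 41.8 41.8 41.8
 42.3 42.3 42.3 42.3 42.3 42.3 42.3 42.3 42.3 42.3 42.3 42.3 42.3]
edge x at 0 0.041919057129777844 tilt deg -0.13804141374741322
186 217 302 259.5 0.3931011930339358 36.2
192 213 305 259.0 0.6681648410927525 32.7
197 211 308 259.5 0.39517601742670183 29.9
200 209 309 259.0 0.6719972231577521 28.1
204 209 309 259.0 0.6739377797375409 25.8
210 210 308 259.0 0.6768798159051735 22.3
```

Lateral offset is ≤0.3 mm and yaw is within 0.15°. The gap is about 13 mm, so I'll creep forward to contact.

```bash
python3 -m handwheel '[[0.3,-0.01,0,0],[0.3,-0.01,0,0],[0.3,-0.02,0,0],[0.1,0,0,0],[0,0,0,0]]'
python3 -m handwheel '[[0.1,0,0,0],[0.1,-0.01,0,0],[0,0,0,0]]'
python3 -m handwheel '[[0.1,0,0,0],[0,0,0,0]]'
python3 -m handwheel '[[0.05,0,0,0],[0,0,0,0]]'
```

```text
t: 16.7
eef_pos: [0.6111, -0.0773, 0.2148]
ee_rot: [3.141, 0.001, -0.043]
force: [-2.2, -0.4, 6.2]
width: 0.0559
t: 17.0
eef_pos: [0.613, -0.0775, 0.2148]
ee_rot: [3.141, 0.001, -0.043]
force: [-2.6, -0.9, 6.0]
width: 0.0558
t: 17.2
eef_pos: [0.6139, -0.0775, 0.2147]
ee_rot: [3.141, 0.001, -0.043]
force: [-2.5, -0.7, 6.7]
width: 0.0559
t: 17.4
eef_pos: [0.6144, -0.0775, 0.2147]
ee_rot: [3.141, 0.001, -0.043]
force: [-2.8, 0.7, 6.7]
width: 0.0558
```

```bash
python3 -m handwheel '[[0.05,0,0,0],[0,0,0,0]]'
python3 -m handwheel '[[0.05,0,0,0],[0,0,0,0]]'
python3 -m handwheel '[[0.05,0,0,0],[0,0,0,0]]'
```

```text
t: 17.6
eef_pos: [0.6148, -0.0775, 0.2148]
ee_rot: [3.141, 0.001, -0.043]
force: [-3.0, -0.1, 6.8]
width: 0.0559
t: 17.8
eef_pos: [0.615, -0.0775, 0.2148]
ee_rot: [3.141, 0.002, -0.043]
force: [-4.7, 0.7, 8.2]
width: 0.0554
t: 18.0
eef_pos: [0.6152, -0.0775, 0.2147]
ee_rot: [3.141, 0.003, -0.043]
force: [-6.3, 0.7, 9.4]
width: 0.0557
```

```bash
python3 -m handwheel '[[0.05,0,0,0],[0,0,0,0],[0,0,0,0]]'
python3 -m handwheel '[[0,0,0,0],[0,0,0,0],[0,0,0,0],[0,0,0,0],[0,0,0,0],[0,0,0,0]]' 0 12
python3 - <<'E'
from h import *
for n in("wrist","side"): save(n,f"pics/{n}11.png")
f=load("pics/side11.png"); im=f["image"][:,:,::-1]
cv2.imwrite("pics/s11z.png",cv2.resize(im[100:260,180:380],None,fx=3.5,fy=3.5,interpolation=cv2.INTER_CUBIC))
E
```

```text
t: 18.3
eef_pos: [0.6153, -0.0775, 0.2147]
ee_rot: [3.141, 0.004, -0.043]
force: [-7.6, 0.8, 11.2]
width: 0.056
t: 18.9
eef_pos: [0.6168, -0.0772, 0.2145]
ee_rot: [3.142, 0.0, -0.043]
force: [-0.0, -0.6, -0.4]
width: 0.0871
```

View pics/wrist11.png

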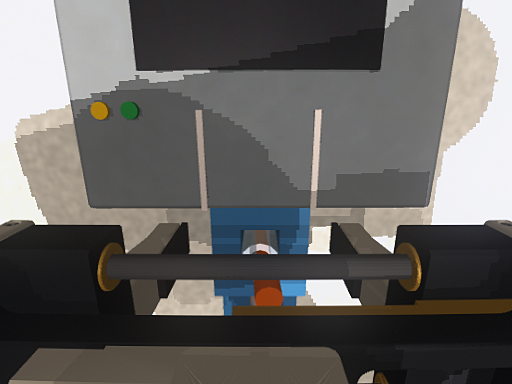

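View pics/s11z.png

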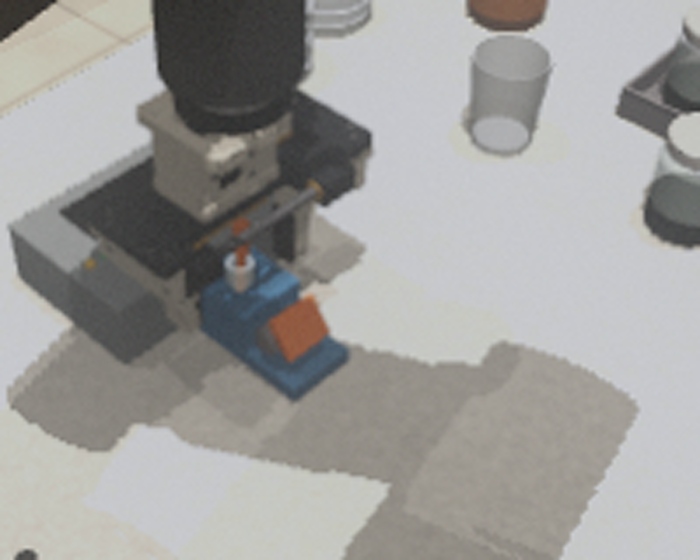

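```bash
python3 -m handwheel '[[0,0,0.5,0],[0,0,1,0],[0,0,1.5,0],[0,0,2,0],[0,0,2,0],[0,0,2,0],[-1,0,0,0],[-2,0.1,0,0],[-2,0.1,0,0],[-2,0.1,0,0],[-1.2,0,0,0],[0,0,0,0],[0,0,0,0]]'
python3 - <<'E'
from h import *
for n in("wrist","side","top"): save(n,f"pics/{n}12.png")
E
```

```text
t: 20.3
eef_pos: [0.5351, -0.0742, 0.3052]
ee_rot: [-3.142, -0.001, -0.042]
force: [-1.0, 0.4, 0.2]
width: 0.0875
```

View pics/wrist12.png

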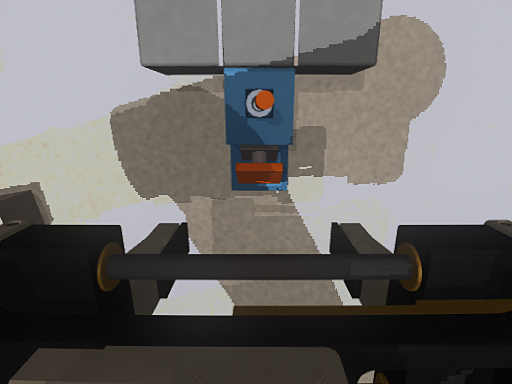

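Run:
```python
from h import *
f=load("pics/wrist12.png"); s=arm.get_state(); e=s["eef_pos"]; y=s["ee_rot"][2]; ux=np.array([np.cos(y),np.sin(y)]); uy=np.array([-ux[1],ux[0]])
P=np.array([[pt(f,x,y) for x in range(512)] for y in range(384)]); L=np.stack([(P[...,:2]-e[:2])@ux,(P[...,:2]-e[:2])@uy,P[...,2]],-1)
hsv=cv2.cvtColor(f["image"],cv2.COLOR_RGB2HSV)
m=cv2.inRange(hsv,(95,80,20),(125,255,255))>0
blk=m&(abs(L[...,2]-.048)<.005)
Q=L[blk][:,:2].astype(np.float32); r=cv2.minAreaRect(Q); print("block",r, len(Q))
for v in range(76,140,12):
    u=np.where(blk[v])[0]; a=(u.min()+u.max())/2; print(v,u.min(),u.max(),((onz(f,a,v,.048)[:2]-e[:2])@uy*1e3).round(2))
pm=cv2.inRange(hsv,(0,140,40),(18,255,255))>0; pm[:150]=0; pm[200:]=0; pm[:,:220]=0;pm[:,300:]=0
Q=L[pm]; print("pad",len(Q),np.median(Q,0),Q.min(0),Q.max(0))
k=np.polyfit(Q[:,2],Q[:,0],1); print("pad face x at z=.042:",np.polyval(k,.042),k, "y mid",(np.percentile(Q[:,1],1)+np.percentile(Q[:,1],99))/2)
g=f["image"].astype(int).mean(2)
for v in(10,25,40,55):
    c=[]
    for a,b in((210,230),(290,308)):
        rr=g[v,a:b]-np.median(g[v,a:b]); w=np.clip(rr-15,0,None); c.append(a+(w*np.arange(b-a)).sum()/w.sum())
    A,B=[onz(f,u,v,.058)[:2]-e[:2] for u in c]; print(v,np.round(c,1),"guide mid",((A+B)@uy*500).round(2),((A-B)@uy*1e3).round(1))
rd=(abs(L[...,2]-.058)<.006)&(L[...,0]>.09)
ed=[]
for u in list(range(150,215,5))+list(range(305,375,5)):
    v=np.where(rd[:90,u])[0]
    if len(v): q=onz(f,u,v.max()+.5,.058)[:2]-e[:2]; ed.append((q@uy,q@ux))
ed=np.array(ed);p=np.polyfit(ed[:,0],ed[:,1],1);print("edge",p[1],np.degrees(p[0]),len(ed),np.round(ed[:,1]*1e3,1))
```

```text
block ((0.07749304175376892, 0.0008741617202758789), (0.05611521378159523, 0.05995270237326622), 89.93267822265625) 4510
76 224 294 0.51
88 225 293 0.52
100 225 293 0.53
112 226 292 0.54
124 226 292 0.54
136 226 291 0.97
pad 898 [0.02452084 0.0005735  0.05129797] [ 0.01032367 -0.02207639  0.01377844] [0.0762046  0.02006999 0.28555148]
pad face x at z=.042: 0.021240840833138097 [0.30569129 0.00840181] y mid 0.0007832676491479826
10 [218.7 296.8] guide mid 1.35 56.1
25 [219.4 296.6] guide mid 1.22 56.1
40 [219.9 296.1] guide mid 1.24 56.1
55 [220.3 294.7] guide mid 1.62 55.5
edge 0.10676805985607692 -0.26998546132936396 27 [106.6 106.6 106.6 106.5 106.5 106.5 106.5 106.4 106.4 106.4 106.4 106.4
 106.3 107.  107.  107.  107.  107.  107.  107.  107.1 107.1 107.1 107.1
 107.1 107.2 107.2]
```

```bash
python3 -m handwheel '[[-0.3,0.05,-1,0],[0,0,-1,0],[0,0,-1.5,0],[0,0,-1.5,0],[0,0,-1.3,0],[0,0,-1,0],[0,0,-0.5,0],[0,0,0,0],[0,0,0,0]]' 1 20
python3 - <<'E'
from h import *
for n in("wrist","side"): save(n,f"pics/{n}13.png")
f=load("pics/side13.png"); im=f["image"][:,:,::-1]
cv2.imwrite("pics/s13z.png",cv2.resize(im[130:250,220:370],None,fx=5,fy=5,interpolation=cv2.INTER_CUBIC))
E
```

```text
t: 21.35
eef_pos: [0.532, -0.0737, 0.2268]
ee_rot: [3.142, -0.0, -0.043]
force: [0.5, -0.6, 0.7]
width: 0.0211
```

View pics/wrist13.png

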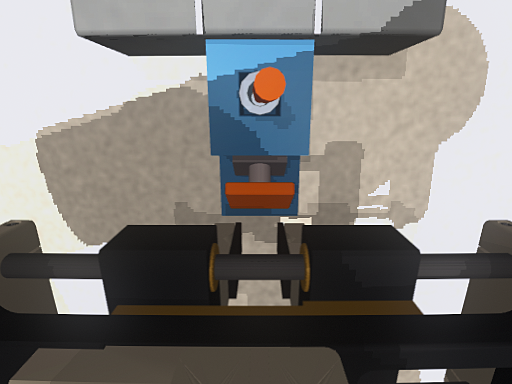

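View pics/s13z.png

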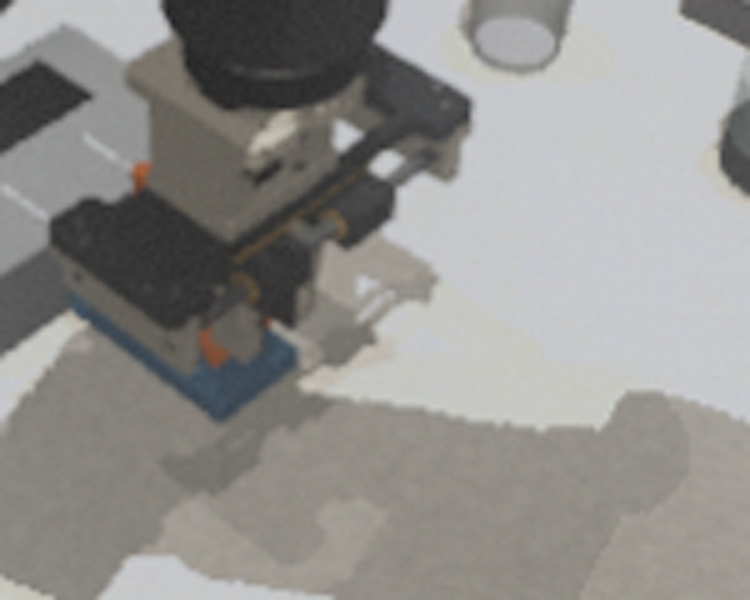

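Run:
```python
from h import *
f=load("pics/wrist13.png"); s=arm.get_state(); e=s["eef_pos"]; y=s["ee_rot"][2]; ux=np.array([np.cos(y),np.sin(y)]); uy=np.array([-ux[1],ux[0]])
hsv=cv2.cvtColor(f["image"],cv2.COLOR_RGB2HSV)
pm=cv2.inRange(hsv,(0,140,40),(18,255,255))>0; pm[:170]=0; pm[220:]=0; pm[:,:220]=0;pm[:,300:]=0
Q=np.array([pt(f,u,v) for v,u in zip(*np.where(pm))]); L=np.c_[(Q[:,:2]-e[:2])@ux,(Q[:,:2]-e[:2])@uy,Q[:,2]]
print(np.percentile(L,[1,50,99],axis=0))
for z in np.arange(.026,.064,.004):
    k=abs(L[:,2]-z)<.002
    if k.sum()>5: print(z.round(3),np.median(L[k,0]).round(4),np.median(L[k,1]).round(4),k.sum())
print(s["width"],e)
```

```text
[[ 0.01393709 -0.01881084  0.03239466]
 [ 0.02978846  0.00048183  0.05192202]
 [ 0.03601226  0.01942102  0.05573616]]
0.03 0.0131 -0.0165 6
0.034 0.0151 0.0008 116
0.038 0.0178 0.0008 130
0.042 0.0206 -0.0004 130
0.046 0.0233 -0.001 150
0.05 0.0337 0.0016 331
0.054 0.0319 0.0005 837
0.01311290778141005 [ 0.53206469 -0.07367767  0.22723255]
```

```bash
python3 -m handwheel '[[0,0,0,0],[0,0,0,0],[0,0,0,0],[0.2,-0.01,-0.14,0],[0.2,-0.01,-0.14,0],[0.2,-0.01,-0.14,0],[0.2,-0.01,-0.14,0],[0,0,0,0]]'
python3 -m handwheel '[[0.1,0,-0.07,0],[0.1,-0.01,-0.07,0],[0,0,0,0]]'
python3 -m handwheel '[[0.1,0,-0.07,0],[0.1,-0.01,-0.07,0],[0,0,0,0]]'
```

```text
t: 22.25
eef_pos: [0.54, -0.0742, 0.2207]
ee_rot: [3.141, 0.0, -0.043]
force: [0.2, 0.3, 1.1]
width: 0.0005
t: 22.55
eef_pos: [0.5419, -0.0743, 0.2196]
ee_rot: [3.142, 0.0, -0.043]
force: [0.4, -0.3, -1.4]
width: 0.0003
t: 22.85
eef_pos: [0.5437, -0.0743, 0.2182]
ee_rot: [3.142, 0.0, -0.043]
force: [-1.5, 1.0, 2.2]
width: 0.0007
```

```bash
python3 -m handwheel '[[0.1,0,-0.07,0],[0.1,-0.01,-0.07,0],[0,0,0,0]]'
python3 -m handwheel '[[0.1,0,-0.07,0],[0.1,-0.01,-0.07,0],[0,0,0,0]]'
python3 -m handwheel '[[0.1,-0.01,-0.07,0],[0,0,0,0],[0,0,0,0]]'
python3 - <<'E'
from h import *
for n in("wrist","side"): save(n,f"pics/{n}14.png")
f=load("pics/side14.png"); im=f["image"][:,:,::-1]
cv2.imwrite("pics/s14z.png",cv2.resize(im[130:250,220:370],None,fx=5,fy=5,interpolation=cv2.INTER_CUBIC))
E
```

```text
t: 23.15
eef_pos: [0.5456, -0.0745, 0.2168]
ee_rot: [3.141, 0.001, -0.043]
force: [-2.6, -0.4, 4.6]
width: 0.0004
t: 23.45
eef_pos: [0.5475, -0.0746, 0.2155]
ee_rot: [3.141, 0.001, -0.043]
force: [-5.3, 1.4, 7.0]
width: 0.0003
t: 23.75
eef_pos: [0.5483, -0.0747, 0.2149]
ee_rot: [3.141, 0.001, -0.043]
force: [-5.4, 1.6, 8.2]
width: 0.0008
```

View pics/wrist14.png

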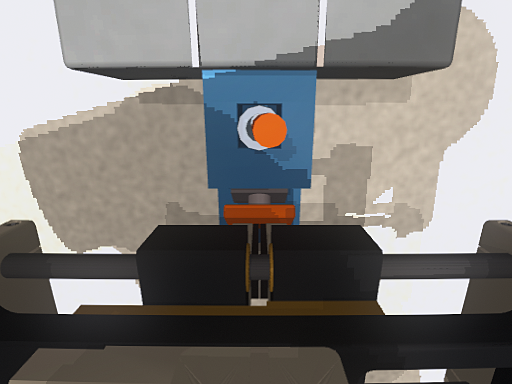

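View pics/s14z.png

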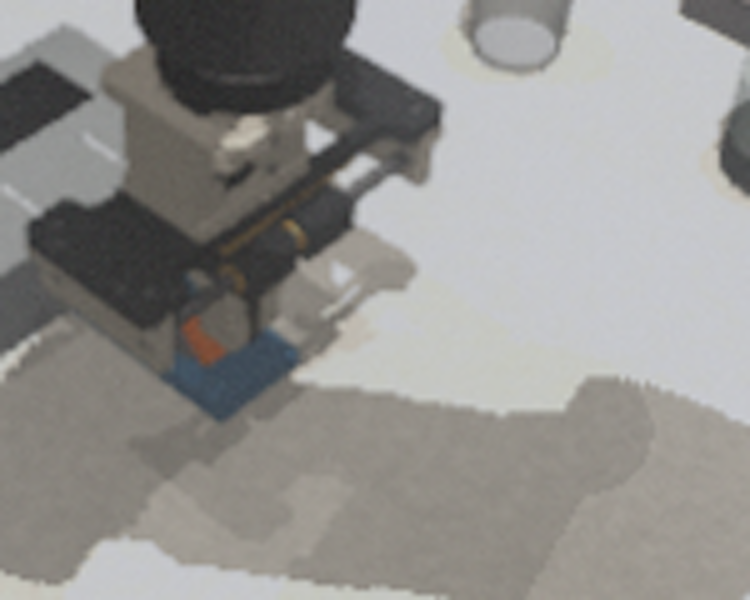

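```bash
python3 -m handwheel '[[0.1,-0.01,0,0],[0,0,0,0],[0,0,0,0]]'
python3 -m handwheel '[[0.1,0,-0.03,0],[0,0,0,0],[0,0,0,0]]'
python3 - <<'E'
from h import *
for n in("wrist",): save(n,f"pics/{n}15.png")
f=load("pics/wrist15.png"); s=arm.get_state(); e=s["eef_pos"]; print(s["force"],s["moment"],e)
F=[]
for i in range(6):
    arm.grab_frame("top"); F.append(arm.get_state()["force"])
print(np.mean(F,0),np.std(F,0))
E
```

```text
t: 24.15
eef_pos: [0.5489, -0.0749, 0.2147]
ee_rot: [3.141, 0.002, -0.043]
force: [-6.9, 2.2, 7.7]
width: 0.0003
t: 24.45
eef_pos: [0.5497, -0.0749, 0.2144]
ee_rot: [3.141, 0.003, -0.043]
force: [-7.7, 1.2, 8.9]
width: 0.0003
[-7.89477509  0.92605863  8.43578529] [ 0.59064193  2.86040454 -0.0406314 ] [ 0.54964885 -0.07488241  0.21437042]
[-7.92969947  1.50396142  8.63795148] [0.52227522 0.40725855 0.30729175]
```

View pics/wrist15.png

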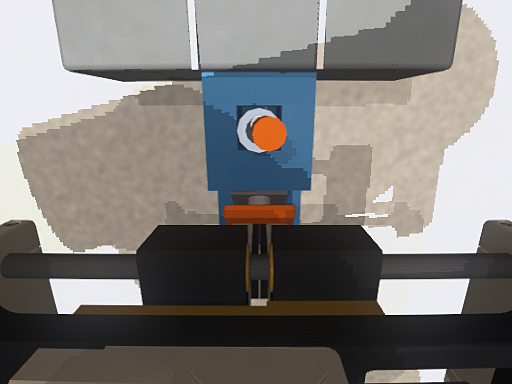

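```bash
python3 -m handwheel '[[0.1,0,-0.03,0],[0,0,0,0],[0,0,0,0],[0,0,0,0]]'
python3 - <<'E'
from h import *
def L_(f,e,y):
    ux=np.array([np.cos(y),np.sin(y)]); uy=np.array([-ux[1],ux[0]])
    P=np.array([[pt(f,x,y) for x in range(512)] for y in range(384)]); Q=P[...,:2]-e[:2]
    return np.stack([Q@ux,Q@uy,P[...,2]],-1)
F=[]
for i in range(4):
    arm.grab_frame("top"); F.append(arm.get_state()["force"])
print(np.mean(F,0))
f=save("wrist","pics/wrist16.png"); save("top","pics/top16.png"); save("side","pics/side16.png")
s=arm.get_state(); e16=s["eef_pos"]; print(e16)
f13=load("pics/wrist13.png"); e13=np.array([0.53206,-0.07368,.2272])
for nm,g,e in(("13",f13,e13),("16",f,e16)):
    hsv=cv2.cvtColor(g["image"],cv2.COLOR_RGB2HSV); L=L_(g,e,-.043)
    pm=cv2.inRange(hsv,(0,140,40),(18,255,255))>0; pm[:170]=0; pm[223:]=0
    pm&=(abs(L[...,1])<.022)&(L[...,2]<.07)
    Q=L[pm]; T=Q[Q[:,2]>np.percentile(Q[:,2],99)-.006]; 
    bm=(cv2.inRange(hsv,(95,80,20),(125,255,255))>0)&(abs(L[...,2]-.049)<.004)&(abs(L[...,1])<.03); B=L[bm]
    print(nm,"pad front top edge x",np.percentile(Q[:,0],98),"z max",np.percentile(Q[:,2],98),"block x",np.percentile(B[:,0],[1,99]),"y",np.percentile(B[:,1],[1,99]))
    c=[]
    v=40
    gg=g["image"].astype(int).mean(2)
    w=[u for u in range(150,360) if gg[v,u]-np.median(gg[v,max(0,u-12):u+12])>25]; w=np.array(w); a=w[w<260].mean();b=w[w>=260].mean()
    uy=np.array([np.sin(.043),np.cos(.043)])
    print("guide mid y",((onz(g,a,v,.058)+onz(g,b,v,.058))[:2]/2-e[:2])@uy,a,b)
    m2=[]
    for v in range(90,150,10):
        u=np.where(bm[v])[0]
        if len(u)>20: m2.append(((onz(g,(u.min()+u.max())/2,v,.048))[:2]-e[:2])@uy)
    print("block mid y",np.round(m2,5))
E
```

```text
t: 25.2
eef_pos: [0.5504, -0.0749, 0.214]
ee_rot: [3.141, 0.004, -0.043]
force: [-8.0, 1.1, 8.5]
width: 0.0007
[-8.32426612  2.13669227  9.13794888]
[ 0.55036931 -0.07490754  0.21396391]
13 pad front top edge x 0.03579471594839605 z max 0.055456098460412696 block x [0.05150099 0.11078055] y [-0.02715658  0.02756468]
guide mid y nan 206.0 nan
block mid y [0.00019 0.00019 0.00019 0.00019 0.00019 0.0002 ]
16 pad front top edge x 0.024258180901637307 z max 0.050727645723464665 block x [0.03316672 0.09234221] y [-0.02680038  0.02790626]
guide mid y 0.0014937455361067802 192.0 320.8
block mid y [0.00062 0.00063 0.00039 0.00065 0.0004  0.00067]<stdin>:23: RuntimeWarning: Mean of empty slice.
  ret = ret.dtype.type(ret / rcount)
```

View pics/top16.png

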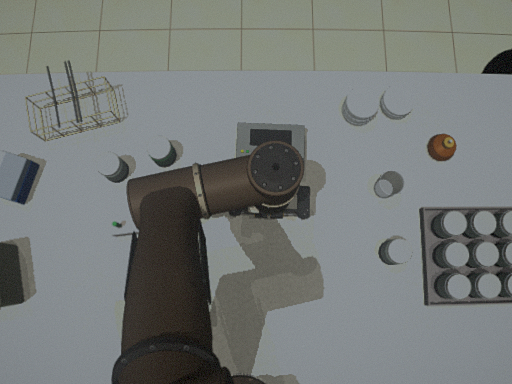

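View pics/wrist16.png

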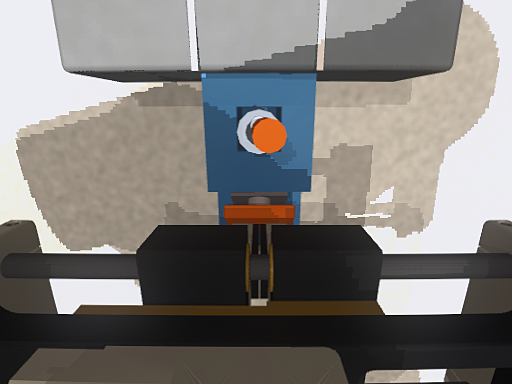

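View pics/side16.png

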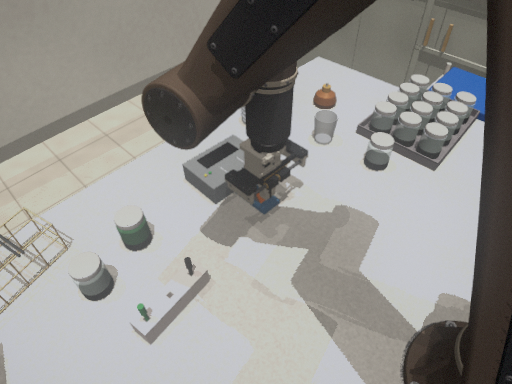

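Run:
```python
from station import arm
s=arm.get_state(); print(s["t"],s["force"],s["eef_pos"])
print(arm.job_done())
```

```text
25.55 [-8.5940504   2.06413499  9.47339482] [ 0.55036931 -0.07490754  0.21396391]
the job is handed in; nothing more can be done
None
```

I handed the job in at 25.6 s of the 67 s. The rod is home in the vial and released. The carrier is against the reader, and the closed fingertips are still pressing its pad diagonally.

- **Rod:** it met the vial bottom at the expected height, with about 9 N of push. After release the cap top measured 96 mm above the bench, which is the height for fully home. It leans slightly within the vial's clearance.
- **Carrier position:** the front touched the reader at about 8 N while I still gripped it. The last picture shows it touching, and its yaw agrees with the reader's to about 0.2–0.3°.
- **Pad:** the pictures put it about 8.2 mm in and the force about 8 mm in (roughly 12 N along the push), against the 5 mm needed. The push did not go all the way to the stop.
- **Bearing on both:** just before hand-in the force on the tool was about 8.6 N back and 9.5 N up. The carrier is therefore being pressed both into the reader and down on the bench.
- **Other objects:** by eye, the other rods, the jars and the beaker are where they were in the side and top pictures. I did not re-measure them.

**Where the checks disagreed:**
- **Sideways position:** the estimates differed. The picture before contact put the vial within 0.3 mm of the window's middle. The later ones put it about 0.8–0.9 mm to one side (the robot's right). I left it there.
- **Push angle:** the early push came out steeper than the pad's axis, so I levelled the last few rows. At the later force check the sideways share had dropped to about 0.22, just under the pad's stated friction of 0.25.

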